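# Crank the coupon stop to the tall rider

## Task

Set the screw-driven coupon stop on the welding table: turn its handwheel by the crank grip until the carriage's pointer lines up with the tall pointed rider on the scale, not with the low flat rider. Move the carriage by the handwheel only, never by pushing it, and let go of the grip.

Things in the scene. Friction and masses are not known exactly. Their poses are not given: they have to be found in the camera images.
- grip_mid (a point): Middle of the upright black crank grip on the handwheel: round, 22 mm across, 42 mm tall, 20 mm of it above this point, spinning freely on its pin (the wrist need not turn with it). The point is 28 mm above the wheel's flat top, 24 mm above its low hub, and circles the wheel's axis at 40 mm radius. Nothing else of the slide is higher than the hub, 74 mm above the table.
- wheel_axis (a point): Point on the upright axis of the handwheel, as high as grip_mid. The wheel is a flat level aluminium disc 100 mm across on a grey gearbox at one end of the slide. Clockwise from above drives the carriage away from the wheel, 80 mm a turn (12.7 mm per rad), counter-clockwise back; 85 mm or more of way is left at the start. Turns with 2 to 3 N at the grip, stays where left.
- carriage: Steel block 52 x 50 x 28 mm with a dark stop blade on top, sliding along the base; its thin dark pointer lies over the graduated scale strip on the robot's side. Its top is 64 mm above the table. Origin: tip of the pointer, on the scale's upper face, 18 mm above the table. Its y axis runs along the scale away from the wheel, x from the scale to the block.
- tall_rider: Dark steel rider fixed across the scale: saddle 26 x 12 x 7 mm with an upright pointed fin, 35 mm high in all. Marks the wanted setting. Origin: scale's upper face, on its centre line and on the line the pointer's tip runs along. The other rider is a like saddle with no fin, 27 mm or more away, nearer or farther. Both start 20 to 90 mm beyond the pointer, away from the wheel.

How it is judged (in metres and radians):
At the end, for the whole second after the job is handed in: The pointer's tip is within 10 mm, along the scale, of the centre line of the tall rider, and the carriage is at rest (y of tall_rider in the frame of carriage between -0.01 and 0.01 m and linear speed of carriage below 0.005 m/s); the robot touches nothing.
It fails at once if the carriage is pushed by the gripper or arm instead of being moved by the handwheel (contact force between any of the fingers, the arm and carriage above 3 N).
It also fails if it takes over 45 s, if anything falls off the work surface, if the arm or the gripper's body presses on something with over 40 N, if the wrist force passes 120 N, or if a joint passes its speed limit or range.

## Robot

A 6-joint arm with a two-finger parallel gripper is mounted at the origin on the work surface; the furniture and walls round the work are solid. World frame = base frame: x ahead of the robot, y to its left, z up, the work surface at z = 0. Lengths are in mm, angles in rad, forces in N, time in s.
With the tool pointing down it reaches from about 300 to 775 mm from the base axis. Payload 14.6 kg.
Tool frame: the origin (TCP) lies on the centre line of the jaws, within the pads' length; the fingertips stand 22 mm ahead of it and the grasp point (between the pads) lies 3 mm ahead of it (manip.tcp_to_tips is the distance from the TCP to the fingertips, in mm); z points along the fingers, y is the direction in which the jaws open and shut (so a half turn about z gives the same grasp; the last joint's range is limited). The gripper opens to 94 mm and grips with 3 to 60 N. Pads are 16 mm wide; open, the fingers measure 119 mm over their backs; the gripper's body (75 mm by 177 mm) begins 78 mm behind the grasp point.
Start: joints at [-1.222, 0.3, 1.521, -0, 1.321, -0.067], TCP at [222.149, -503.129, 227.446] pointing down, gripper open.
Joint ranges: [-3.03, 3.03], [-0.79, 2.21], [0.23, 2.52], [-1.04, 4.18], [0, 3.07], [-2.55, 2.55]. Speed limits (rad/s): [2.22, 2.22, 2.57, 3.14, 3.14, 3.14].

## Interface

Orientations are given as [roll, pitch, yaw] about the fixed x, y, z axes, in that order (R = Rz(yaw) Ry(pitch) Rx(roll)).
In Python, from cell import manip, vision, workorder gives the robot as it stands.
- The arm moves only by the tool carry_out, never from a script. Its argument "deltas" is a list of rows, each a list of 3 entries, a list of its own where there are three numbers: the shift along the tool's x, y, z in cm, then the turn about the tool's z in degrees, then the opening, from 0 (shut) to 1 (fully open). A call has 1 to 20 rows; each row shifts and turns the commanded pose from where the row before left it, along the tool's axes as they then stand; what a row does not reach is not made up. A row lasts 1/12 s, in which the tool goes at most 41.7 mm and 7.16 degrees, less where a joint would pass 70% of its speed; a pose out of reach is approached as far as the arm can. A call with a gripper value outside its range is refused whole. The fingers move at their own pace and stop on an object; "grip_force" is the grip in N (left out, the last holds). Time passes only in rows, so rows that do not move let the fingers close. It gives the time, the measured TCP pose, the force and the opening at its end, in the units of the state.
- manip.read_state(): the state, without advancing time (a new reading comes with each control period).
- vision.camera(name): name is "scene" or "side" or "wrist"; returns (picture, depth): 420x560x3 uint8, red, green, blue; 420x560 float32, mm along the optical axis (not along the pixel's ray), 0 where there is no reading.
- vision.calibration(name): a dict with "mtx" (3x3 intrinsics, pixels), "eye" and "orientation" of the camera in the world. Camera axes: x right, y down, z forward; pixel columns grow to the right and rows downward; lengths in mm; the calibration is good to about 2 mm. A picture is of the moment at which its call begins: read the wrist's pose just before it. calibration takes no time and is no camera call; for the wrist camera it gives the pose at the moment of the call.
- workorder.sign_off(): hands the job in, once; it reports no verdict.
The state is a dict: "clock": time; "joints": joint angles; "qd": joint speeds; "effort": joint torques, N m; "eef_pos": TCP position; "eef_rot": TCP orientation; "wrist_force": force on the tool from outside, world axes, zero at the start; "moment": the same for the moment, N m; "finger_gap": finger opening in mm.
Only numpy, scipy, OpenCV 4.12 (cv2) and the standard library are available. Lean on these libraries where they do the work, as an engineer would, in place of code of your own. Each camera call takes 0.05 s, during which the arm holds its last target.

## Working session

There is one attempt and no reset: what is moved stays moved. The work goes in short steps, Python scripts to look and compute and a tool call to move; the robot and the scene stay as the last step left them, time stands still between calls to the robot, and variables do not carry over. Pictures are saved under pics/ and viewed, and the job is handed in when it is done.

Besides the shell and the picture viewer there is one more tool, called after "Request:" as a command line: name --argument value ..., lists and objects as JSON in quotes. carry_out: Moves the arm, as the interface text tells. Its arguments: {"type":"object","properties":{"deltas":{"type":"array","items":{"type":"array"}},"grip_force":{"type":"number"}},"required":["deltas"]}

```bash
mkdir -p pics; ls
python3 - <<'E'
from cell import manip, vision, workorder
import cv2,numpy as np
print(manip.read_state())
for n in("scene","side","wrist"):
    c=vision.calibration(n);print(n,c)
    p,d=vision.camera(n);cv2.imwrite(f"pics/{n}0.png",p[:,:,::-1]);np.savez(f"pics/{n}0.npz",p=p,d=d,mtx=c["mtx"],eye=c["eye"],R=np.array(c["orientation"]))
E
```

```text
pics
{'clock': 0.0, 'joints': array([-1.22158435e+00,  3.00500144e-01,  1.52156517e+00,  1.62615960e-05,
        1.32073514e+00, -6.65814554e-02]), 'qd': array([ 0.00044077, -0.00046229, -0.00030937,  0.0005566 ,  0.0007819 ,
       -0.00099298]), 'effort': array([ 1.56609127e-03, -5.31807196e+01, -3.52736557e+01,  7.09055574e-02,
        2.44342204e-02, -5.22872779e-05]), 'eef_pos': array([ 222.08178605, -502.90764507,  226.87712389]), 'eef_rot': array([-3.14038857e+00, -9.60741503e-05,  4.15789336e-01]), 'wrist_force': array([0.70788309, 0.3206202 , 1.09130805]), 'moment': array([-0.00678023,  0.02041234,  0.01843487]), 'finger_gap': 94.1984751210867}
scene {'mtx': array([[417.64782594,   0.        , 280.64745321],
       [  0.        , 417.64782594, 201.04883878],
       [  0.        ,   0.        ,   1.        ]]), 'eye': array([ 83.03627257, 403.4634429 , 715.62447785]), 'orientation': array([-2.3688425 , -0.00888629, -2.43687683])}
side {'mtx': array([[530.33106325,   0.        , 284.25597855],
       [  0.        , 530.33106325, 210.80638114],
       [  0.        ,   0.        ,   1.        ]]), 'eye': array([ 298.52076979, -815.20412302,  432.23796328]), 'orientation': array([-1.99585858,  0.02059511, -0.25371893])}
wrist {'mtx': array([[297.18572758,   0.        , 277.27076168],
       [  0.        , 297.18572758, 203.36333106],
       [  0.        ,   0.        ,   1.        ]]), 'eye': array([ 293.24775864, -470.74326402,  384.07214087]), 'orientation': array([ 2.87091701e+00,  9.78111054e-04, -1.15508169e+00])}
```

View pics/scene0.png

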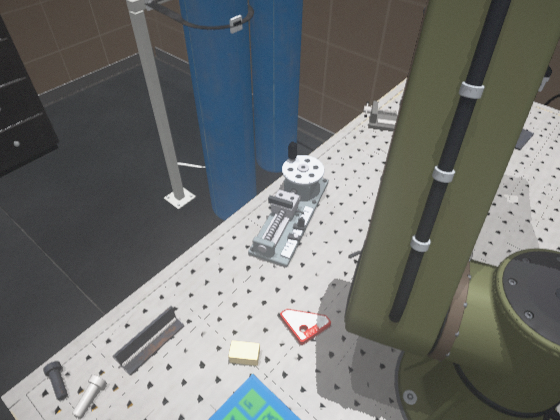

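View pics/side0.png

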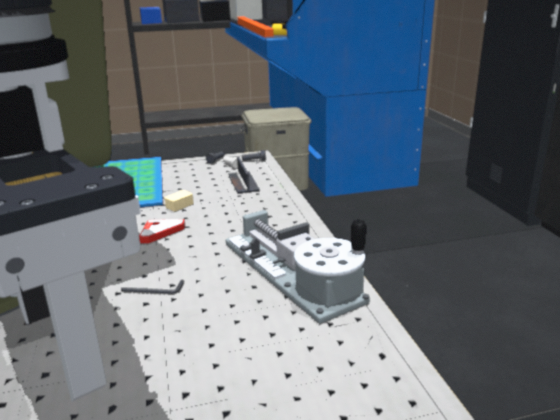

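View pics/wrist0.png

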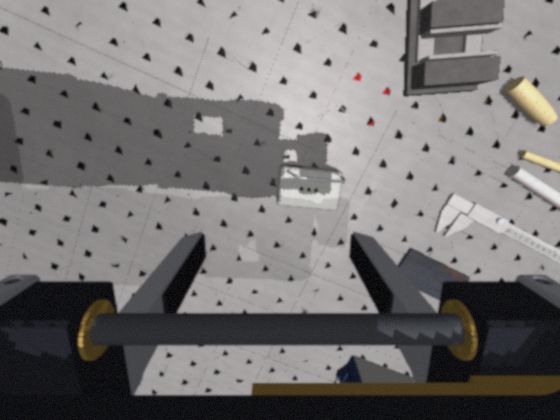

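The scene view has the slide at (250–328, 140–262), with the wheel at (303,170) and the grip at (293,150). In the side view the wheel is at (330,255) and the grip at (358,236). I'll zoom in and measure.

```bash
cat > h.py <<'E'
import numpy as np,cv2
from scipy.spatial.transform import Rotation as Ro
def load(n):
    z=np.load(f"pics/{n}.npz");return z["p"],z["d"],z["mtx"],z["eye"],Ro.from_euler("xyz",z["R"]).as_matrix()
def ray(L,u,v):
    p,d,K,e,R=L;return R@np.array([(u-K[0,2])/K[0,0],(v-K[1,2])/K[1,1],1.])
def onz(L,u,v,z):
    r=ray(L,u,v);return L[3]+r*(z-L[3][2])/r[2]
def proj(L,P):
    c=L[4].T@(np.asarray(P,float)-L[3]);q=L[2]@c;return q[:2]/q[2]
def cloud(L):
    p,d,K,e,R=L;v,u=np.mgrid[:420,:560];c=np.stack([(u-K[0,2])/K[0,0]*d,(v-K[1,2])/K[1,1]*d,d],-1)
    return c@R.T+e
def shot(n,k):
    from cell import vision
    c=vision.calibration(n);p,d=vision.camera(n);cv2.imwrite(f"pics/{k}.png",p[:,:,::-1])
    np.savez(f"pics/{k}.npz",p=p,d=d,mtx=c["mtx"],eye=c["eye"],R=np.array(c["orientation"]));return load(k)
def crop(L,k,x0,y0,x1,y1,s):
    cv2.imwrite(f"pics/{k}.png",cv2.resize(L[0][y0:y1,x0:x1,::-1],None,fx=s,fy=s,interpolation=cv2.INTER_CUBIC))
E
python3 - <<'E'
from h import *
A=load("scene0");B=load("side0")
crop(A,"cropA",240,135,340,265,4.5);crop(B,"cropB",220,205,380,325,5)
for L,m in((A,(slice(135,265),slice(240,340))),(B,(slice(205,325),slice(220,380)))):
    c=cloud(L)[m].reshape(-1,3);v=L[1][m].ravel()>0
    c=c[v]
    for lo,hi in((66,75),(80,130)):
        s=c[(c[:,2]>lo)&(c[:,2]<hi)&(c[:,0]>200)&(c[:,0]<750)]
        print(lo,len(s),np.median(s,0),s.min(0),s.max(0))
E
```

```text
66 934 [ 512.70901191 -189.5730712    69.78689288] [ 465.59561133 -243.21152429   66.0637499 ] [564.7885064  -82.8516223   74.96731752]
80 138 [ 551.00977305 -195.91698541  104.79165432] [ 544.18648192 -209.53256984   80.34807852] [ 562.68037176 -190.13736039  119.62197843]
66 1959 [ 512.60609196 -205.68129784   69.72010787] [ 466.99714653 -246.8274263    66.01058362] [ 564.4639583  -145.64740572   74.96560335]
80 417 [ 552.54166755 -211.11586828  102.5516965 ] [ 544.69708842 -216.20992949   80.00282463] [ 566.13976213 -194.46861309  118.91745323]
```

View pics/cropA.png

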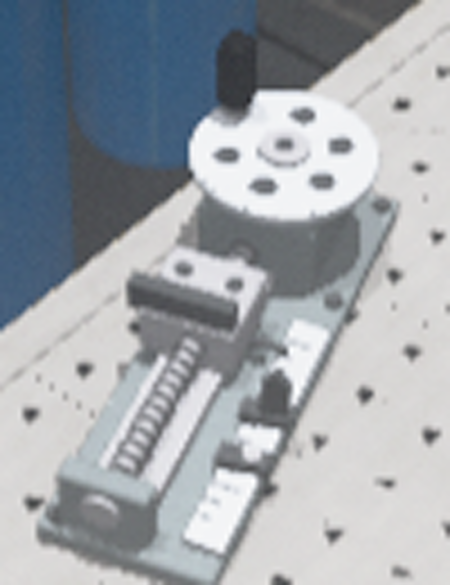

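View pics/cropB.png

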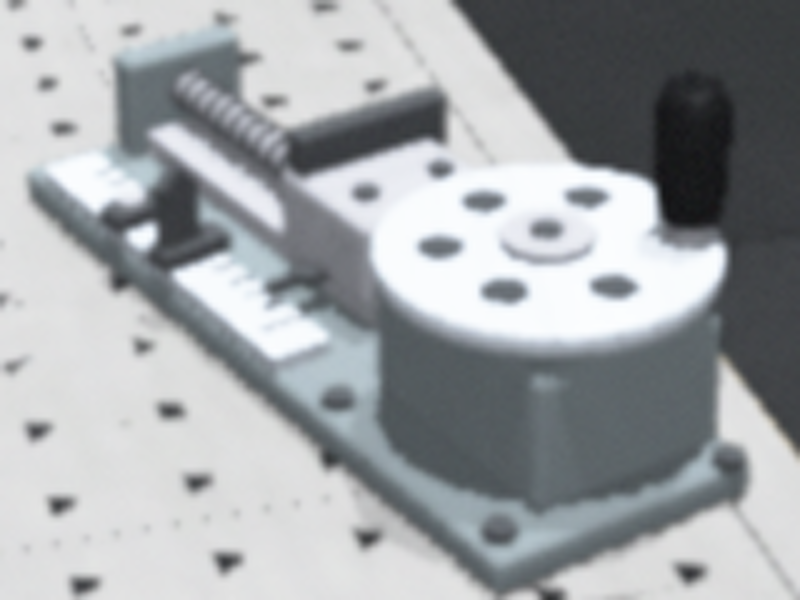

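Run:
```python
from h import *
A=load("scene0");B=load("side0")
a=lambda x,y:(240+(x+.5)/4.5-.5,135+(y+.5)/4.5-.5)
b=lambda x,y:(220+(x+.5)/5-.5,205+(y+.5)/5-.5)
def two(n,pa,pb,z):
    pa=a(*pa);pb=b(*pb);print(n,onz(A,*pa,z).round(1),onz(B,*pb,z).round(1))
    ra,rb=ray(A,*pa),ray(B,*pb);s=np.linalg.lstsq(np.c_[ra,-rb],B[3]-A[3],rcond=None)[0]
    print("  tri",((A[3]+ra*s[0]+B[3]+rb*s[1])/2).round(1))
two("hub",(284,145),(547,229),74)
two("griptop",(237,34),(695,80),118)
two("gripmid",(236,68),(692,152),98)
two("scale end far",(205,550),(75,165),18)
two("scale near right corner",(322,330),(328,347),18)
two("scale far right corner",(222,553),(48,165),18)
two("scale near left corner",(295,320),(275,360),18)
two("ptr",(287,352),(268,288),18)
two("tallfin tip",(275,372),(172,172),53)
two("tall saddle",(268,415),(190,250),22)
two("flat saddle",(246,455),(125,213),22)
# wheel top from depth, circle fit
for L in(A,B):
    c=cloud(L).reshape(-1,3);v=(L[1].ravel()>0)&(c[:,2]>66)&(c[:,2]<73)&(np.hypot(c[:,0]-513,c[:,1]+200)<75)&(L[0].reshape(-1,3).min(1)>190)
    s=c[v][:,:2].astype(np.float32);print(len(s),cv2.minEnclosingCircle(s),cv2.fitEllipse(cv2.convexHull(s)))
```

```text
hub [ 517.3 -195.5   74. ] [ 516.3 -195.9   74. ]
  tri [ 516.8 -195.4   73.9]
griptop [ 559.6 -206.8  118. ] [ 555.9 -203.1  118. ]
  tri [ 556.5 -204.3  119.5]
gripmid [ 557.8 -204.6   98. ] [ 554.3 -207.    98. ]
  tri [ 556.5 -204.4   97.4]
scale end far [407.7  -2.3  18. ] [410.8  -9.6  18. ]
  tri [410.5  -4.4  14.8]
scale near right corner [ 451.6 -147.8   18. ] [ 463.7 -149.9   18. ]
  tri [ 458.7 -150.9   16.1]
scale far right corner [400.7  -6.1  18. ] [401.9  -6.9  18. ]
  tri [401.5  -6.4  17.5]
scale near left corner [ 466.4 -144.3   18. ] [ 446.7 -152.6   18. ]
  tri [ 456.9 -143.1   16.4]
ptr [ 455.7 -124.1   18. ] [ 454.6 -110.4   18. ]
  tri [ 452.6 -119.8   23.6]
tallfin tip [433.3 -83.7  53. ] [429.5 -91.2  53. ]
  tri [432.4 -85.   50.6]
tall saddle [434.7 -82.2  22. ] [434.9 -86.6  22. ]
  tri [435.6 -83.4  20.3]
flat saddle [427.  -55.7  22. ] [419.6 -56.1  22. ]
  tri [422.9 -54.6  22.7]
727 ((516.4930419921875, -194.69544982910156), 49.44362258911133) ((516.4912719726562, -194.74940490722656), (96.65420532226562, 98.23912811279297), 68.86896514892578)
1534 ((516.0792236328125, -196.307861328125), 50.693077087402344) ((516.1171264648438, -196.35964965820312), (97.8880386352539, 99.49480438232422), 163.75144958496094)
```

Run:
```python
from h import *
for n in("scene0","side0"):
    L=load(n);c=cloud(L).reshape(-1,3);v=L[1].ravel()>0
    for zl in (100,200,300,500):
        s=c[v&(c[:,2]>zl)&(c[:,2]<zl+100)&(c[:,0]>300)&(c[:,0]<900)&(c[:,1]>-600)&(c[:,1]<300)]
        print(n,zl,len(s), s.min(0).round() if len(s) else'', s.max(0).round() if len(s) else'')
    s=c[v&(abs(c[:,2])<5)];print("table",np.percentile(s,[1,99],axis=0).round())
# blue bottles
L=load("scene0");c=cloud(L);
for u,v in((225,100),(275,100),(240,190),(270,160),(200,100),(250,100)): print(u,v,c[v,u].round())
```

```text
scene0 100 84 [ 544. -210.  100.] [ 563. -190.  120.]
scene0 200 0  
scene0 300 0  
scene0 500 0  
table [[  20. -913.   -4.]
 [ 587.  486.    3.]]
side0 100 234 [ 545. -216.  100.] [ 566. -194.  119.]
side0 200 0  
side0 300 0  
side0 500 0  
table [[  82. -436.   -4.]
 [ 587.  486.    3.]]
225 100 [1118. -504. -141.]
275 100 [1219. -906. -373.]
240 190 [1104. -528. -620.]
270 160 [1241. -890. -747.]
200 100 [1212. -460. -159.]
250 100 [1106. -624. -193.]
```

The bottles are on the floor, well clear. The tall rider is the nearer one, at about (434,-84). First I'll move to a waypoint where the wrist camera looks down on the scale.

Request:
carry_out --deltas '[[[1.7, -1.8, 0], 0, 1], [[1.7, -1.9, 0], 0, 1], [[1.7, -1.9, 0], 0, 1], [[1.7, -1.9, 0], 0, 1], [[1.7, -1.9, 0], 0, 1], [[1.7, -1.9, 0], 0, 1], [[1.7, -1.9, 0], 0, 1], [[1.7, -1.9, 0], 0, 1], [[1.7, -1.9, 0], 0, 1], [[1.7, -1.9, 0], 0, 1], [[1.7, -1.9, 0], 0, 1], [[1.7, -1.9, 0], 0, 1], [[1.7, -1.9, 0], 0, 1], [[1.7, -1.9, 0], 0, 1], [[1.2, -0.9, 0], 0, 1], [[0, 0, 0], 0, 1], [[0, 0, 0], 0, 1], [[0, 0, 0], 0, 1]]'

```text
clock: 1.65
eef_pos: [339.9, -152.0, 227.4]
eef_rot: [-3.142, 0.0, 0.416]
wrist_force: [-0.0, -0.6, -0.5]
finger_gap: 94.2
```

Run:
```python
from h import *
L=shot("wrist","w1"); c=[proj(L,(434,-84,18)),proj(L,(516,-195,70))];print(c)
u,v=c[0].astype(int)
x0=max(0,u-80);y0=max(0,v-60);print(x0,y0);crop(L,"w1c",x0,y0,x0+160,y0+120,5)
```

```text
[array([257.04818307,  89.06268088]), array([393.1235585 ,  49.96841234])]
177 29
```

View pics/w1.png

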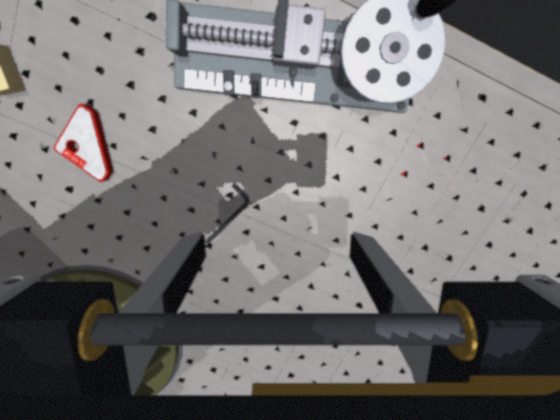

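View pics/w1c.png

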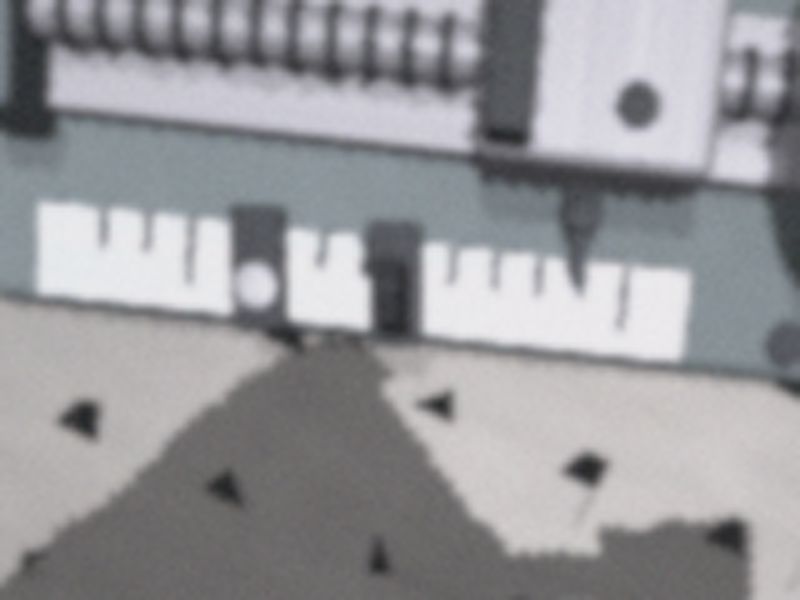

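The crop shows the pointer tip at (578,288), the finned rider centred at (394,278) and the flat one at (258,267). The tall rider is the nearer of the two.

Run:
```python
from h import *
L=load("w1")
f=lambda x,y:(177+(x+.5)/5-.5,29+(y+.5)/5-.5)
P=onz(L,*f(578,288),18);T=onz(L,*f(394,278),25);F=onz(L,*f(258,267),25)
a=onz(L,*f(38,295),18);b=onz(L,*f(683,360),18);d=(a-b)/np.linalg.norm(a-b)
print(P,T,F,d,"len",np.linalg.norm(a-b),"dist",(T-P)@d,(F-P)@d, "turn deg",np.degrees((T-P)@d/12.732))
G=np.array([556.5,-204.5]);W=np.array([516.4,-195.4]);v=G-W;print(np.hypot(*v),np.degrees(np.arctan2(v[1],v[0])))
from cell import manip
from h import Ro
R=Ro.from_euler("xyz",manip.read_state()["eef_rot"]).as_matrix();print(R)
print(R.T@(np.array([556.5,-204.5,227])-manip.read_state()["eef_pos"]))
```

```text
[ 453.22930587 -119.89576325   18.        ] [437.56042147 -80.98423323  25.        ] [427.31384157 -52.03480147  25.        ] [-0.31536616  0.94897007  0.        ] len 150.11228775780336 dist 41.86731308692138 72.57088178899406 turn deg 188.4087605587051
41.119581709934764 -12.785737733655008
[[ 9.15093547e-01  4.03241559e-01 -2.12866950e-04]
 [ 4.03241572e-01 -9.15093566e-01  1.89956834e-05]
 [-1.87133328e-04 -1.03219631e-04 -9.99999977e-01]]
[177.11300767 135.21471182   0.32557404]
```

Request:
carry_out --deltas '[[[1.5, 1.1, 0], 0, 1], [[1.5, 1.1, 0], 0, 1], [[1.5, 1.1, 0], 0, 1], [[1.5, 1.1, 0], 0, 1], [[1.5, 1.1, 0], 0, 1], [[1.5, 1.1, 0], 0, 1], [[1.5, 1.1, 0], 0, 1], [[1.5, 1.1, 0], 0, 1], [[1.5, 1.1, 0], 0, 1], [[1.5, 1.1, 0], 0, 1], [[1.5, 1.2, 0], 0, 1], [[1.2, 1.3, 0], 0, 1], [[0, 0, 0], 0, 1], [[0, 0, 1.5], 0, 1], [[0, 0, 1.5], 0, 1], [[0, 0, 1.5], 0, 1], [[0, 0, 1.5], 0, 1], [[0, 0, 0], 0, 1], [[0, 0, 0], 0, 1]]'

```text
clock: 3.28
eef_pos: [555.9, -204.1, 167.2]
eef_rot: [-3.141, 0.001, 0.415]
wrist_force: [-0.1, -0.0, 0.6]
finger_gap: 93.8
```

```bash
python3 - <<'E'
from h import *
from cell import manip
s=manip.read_state();print(s["eef_pos"])
L=shot("wrist","w2");M=shot("side","s2")
t=s["eef_pos"];print(proj(L,(556.5,-204.5,118)),proj(L,t))
E
python3 -c "
import cv2,numpy as np
cv2.imwrite('pics/both2.png',cv2.resize(np.hstack([cv2.imread('pics/w2.png'),cv2.imread('pics/s2.png')]),(800,300)))"
```

```text
[ 555.91414228 -204.10710763  167.21757788]
[279.31572014 230.00717358] [278.77026177 260.73293176]
```

View pics/both2.png

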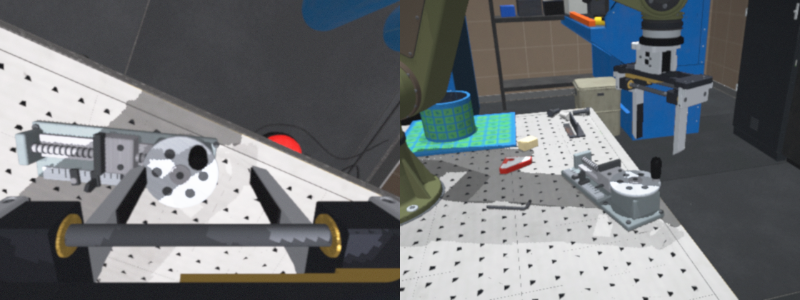

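The grip is between the jaws where I predicted. I'll descend and close gently.

Request:
carry_out --deltas '[[[0, 0, 1.3], 0, 1], [[0, 0, 1.3], 0, 1], [[0, 0, 1.3], 0, 0.6], [[0, 0, 1.3], 0, 0.4], [[0, 0, 1.2], 0, 0.35], [[0, 0, 0], 0, 0.3], [[0, 0, 0], 0, 0.2], [[0, 0, 0], 0, 0], [[0, 0, 0], 0, 0], [[0, 0, 0], 0, 0], [[0, 0, 0], 0, 0], [[0, 0, 0], 0, 0]]' --grip_force 20

```text
clock: 4.38
eef_pos: [556.7, -203.5, 103.8]
eef_rot: [3.141, -0.0, 0.416]
wrist_force: [-0.1, 0.5, 0.1]
finger_gap: 30.8
```

Run:
```python
from h import *
from cell import manip
s=manip.read_state();print(s)
L=shot("wrist","w3");M=shot("side","s3");crop(M,"s3c",200,190,400,330,4)
```

```text
{'clock': 4.3833, 'joints': array([-4.12312296e-01,  5.17809149e-01,  1.51840994e+00,  2.38873964e-05,
        1.10492648e+00,  7.42680557e-01]), 'qd': array([ 2.12585991e-03,  2.78053110e-03,  1.19345786e-03, -1.65258220e-05,
       -2.76964422e-03,  7.56683209e-04]), 'effort': array([-5.29198835e-03, -6.19140029e+01, -3.19252002e+01,  5.86829544e-02,
       -3.49983887e-02, -1.45786078e-05]), 'eef_pos': array([ 556.71368571, -203.54359636,  103.766988  ]), 'eef_rot': array([ 3.14127774e+00, -3.18074040e-04,  4.15792798e-01]), 'wrist_force': array([-0.05144701,  0.46792105,  0.06510764]), 'moment': array([-0.00393612, -0.00995952, -0.01898103]), 'finger_gap': 30.753937549966555}
```

View pics/w3.png

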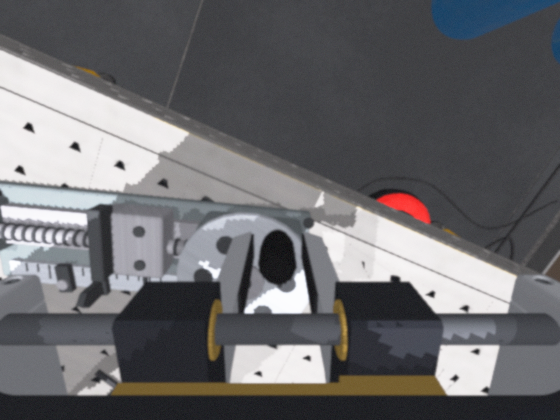

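View pics/s3c.png

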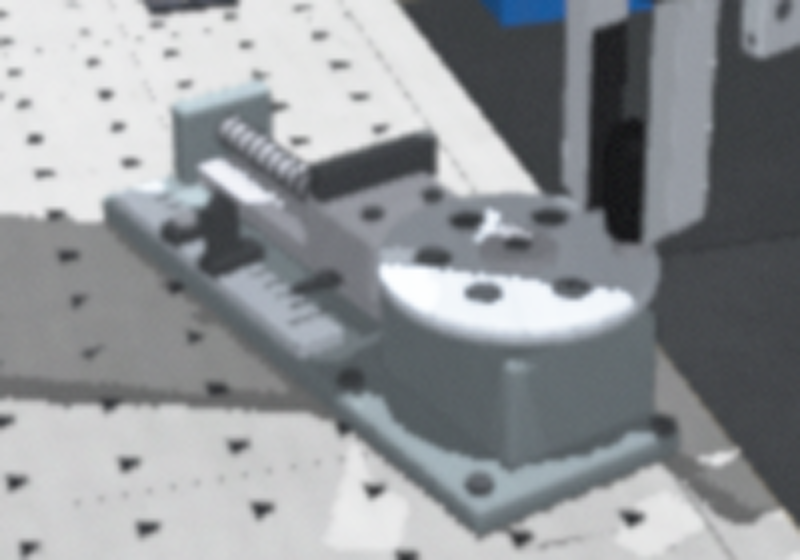

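The fingers straddle the grip and haven't finished closing (30.8 mm), so I'll give them more time.

Request:
carry_out --deltas '[[[0, 0, 0], 0, 0], [[0, 0, 0], 0, 0], [[0, 0, 0], 0, 0], [[0, 0, 0], 0, 0], [[0, 0, 0], 0, 0]]' --grip_force 20

```text
clock: 4.9
eef_pos: [556.6, -203.5, 103.6]
eef_rot: [3.142, -0.0, 0.416]
wrist_force: [-1.3, 1.2, 2.1]
finger_gap: 21.7
```

Run:
```python
from h import *
# tool-frame steps (cm) along the circle: centre W, fixed yaw .416, start at grip angle, clockwise
W=np.array([516.4,-195.4]);G=np.array([556.6,-204.3]);v=G-W;r=40;a0=np.arctan2(v[1],v[0])
R=np.array([[.9147,.4041],[.4041,-.9147]])
ang=a0-np.radians(np.arange(0,205,5));p=W+r*np.c_[np.cos(ang),np.sin(ang)]
d=np.diff(p,axis=0)@R/10
for i,x in enumerate(d):print((i+1)*5,x.round(2),p[i+1].round(1))
```

```text
5 [-0.22  0.27] [ 554.6 -207.4]
10 [-0.24  0.25] [ 553.4 -210.7]
15 [-0.26  0.23] [ 551.9 -213.9]
20 [-0.28  0.21] [ 550.1 -216.9]
25 [-0.3   0.18] [ 548.1 -219.7]
30 [-0.31  0.15] [ 545.9 -222.4]
35 [-0.33  0.13] [ 543.4 -224.9]
40 [-0.34  0.1 ] [ 540.8 -227.1]
45 [-0.34  0.07] [ 537.9 -229.1]
50 [-0.35  0.04] [ 534.9 -230.9]
55 [-0.35  0.01] [ 531.7 -232.4]
60 [-0.35 -0.02] [ 528.4 -233.5]
65 [-0.34 -0.05] [ 525.1 -234.4]
70 [-0.34 -0.08] [ 521.6 -235.1]
75 [-0.33 -0.11] [ 518.2 -235.4]
80 [-0.32 -0.14] [ 514.7 -235.4]
85 [-0.31 -0.17] [ 511.2 -235.1]
90 [-0.29 -0.19] [ 507.8 -234.5]
95 [-0.27 -0.22] [ 504.4 -233.6]
100 [-0.25 -0.24] [ 501.1 -232.4]
105 [-0.23 -0.26] [ 497.9 -230.9]
110 [-0.21 -0.28] [ 494.9 -229.1]
115 [-0.18 -0.3 ] [ 492.1 -227.1]
120 [-0.15 -0.31] [ 489.4 -224.9]
125 [-0.13 -0.33] [ 486.9 -222.4]
130 [-0.1  -0.34] [ 484.7 -219.8]
135 [-0.07 -0.34] [ 482.7 -216.9]
140 [-0.04 -0.35] [ 480.9 -213.9]
145 [-0.01 -0.35] [ 479.4 -210.7]
150 [ 0.02 -0.35] [ 478.3 -207.4]
155 [ 0.05 -0.34] [ 477.4 -204.1]
160 [ 0.08 -0.34] [ 476.7 -200.6]
165 [ 0.11 -0.33] [ 476.4 -197.2]
170 [ 0.14 -0.32] [ 476.4 -193.7]
175 [ 0.17 -0.31] [ 476.7 -190.2]
180 [ 0.19 -0.29] [ 477.3 -186.8]
185 [ 0.22 -0.27] [ 478.2 -183.4]
190 [ 0.24 -0.25] [ 479.4 -180.1]
195 [ 0.26 -0.23] [ 480.9 -176.9]
200 [ 0.28 -0.21] [ 482.7 -173.9]
```

Gripped at 21.7 mm with low force. Now I'll turn the first 50° and watch the force.

Request:
carry_out --deltas '[[[-0.22, 0.27, 0], 0, 0], [[-0.24, 0.25, 0], 0, 0], [[-0.26, 0.23, 0], 0, 0], [[-0.28, 0.21, 0], 0, 0], [[-0.3, 0.18, 0], 0, 0], [[-0.31, 0.15, 0], 0, 0], [[-0.33, 0.13, 0], 0, 0], [[-0.34, 0.1, 0], 0, 0], [[-0.34, 0.07, 0], 0, 0], [[-0.35, 0.04, 0], 0, 0], [[0, 0, 0], 0, 0], [[0, 0, 0], 0, 0]]'

```text
clock: 5.9
eef_pos: [535.7, -230.9, 103.5]
eef_rot: [3.141, 0.001, 0.416]
wrist_force: [-0.6, -2.9, 3.9]
finger_gap: 21.3
```

Run:
```python
from h import *
L=shot("wrist","w4");M=shot("side","s4");crop(M,"s4c",200,190,400,330,4)
```

```text
(no output)
```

View pics/s4c.png

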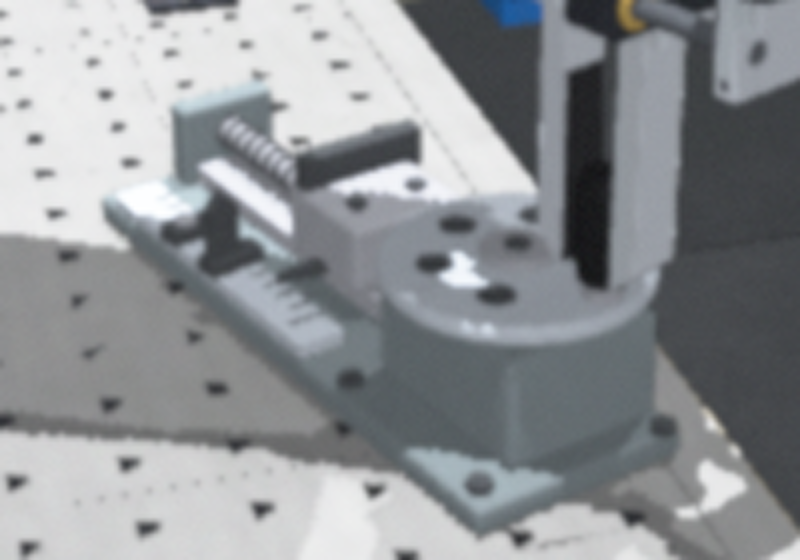

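The forces are small and the pointer is advancing. Next is the following 100°.

Request:
carry_out --deltas '[[[-0.35, 0.01, 0], 0, 0], [[-0.35, -0.02, 0], 0, 0], [[-0.34, -0.05, 0], 0, 0], [[-0.34, -0.08, 0], 0, 0], [[-0.33, -0.11, 0], 0, 0], [[-0.32, -0.14, 0], 0, 0], [[-0.31, -0.17, 0], 0, 0], [[-0.29, -0.19, 0], 0, 0], [[-0.27, -0.22, 0], 0, 0], [[-0.25, -0.24, 0], 0, 0], [[-0.23, -0.26, 0], 0, 0], [[-0.21, -0.28, 0], 0, 0], [[-0.18, -0.3, 0], 0, 0], [[-0.15, -0.31, 0], 0, 0], [[-0.13, -0.33, 0], 0, 0], [[-0.1, -0.34, 0], 0, 0], [[-0.07, -0.34, 0], 0, 0], [[-0.04, -0.35, 0], 0, 0], [[0, 0, 0], 0, 0], [[0, 0, 0], 0, 0]]'

```text
clock: 7.67
eef_pos: [481.5, -212.7, 103.4]
eef_rot: [-3.14, 0.001, 0.416]
wrist_force: [-2.4, 0.9, 8.2]
finger_gap: 21.2
```

Run:
```python
from h import *
L=shot("wrist","w5");M=shot("side","s5");crop(M,"s5c",200,190,400,330,4)
```

```text
(no output)
```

View pics/s5c.png

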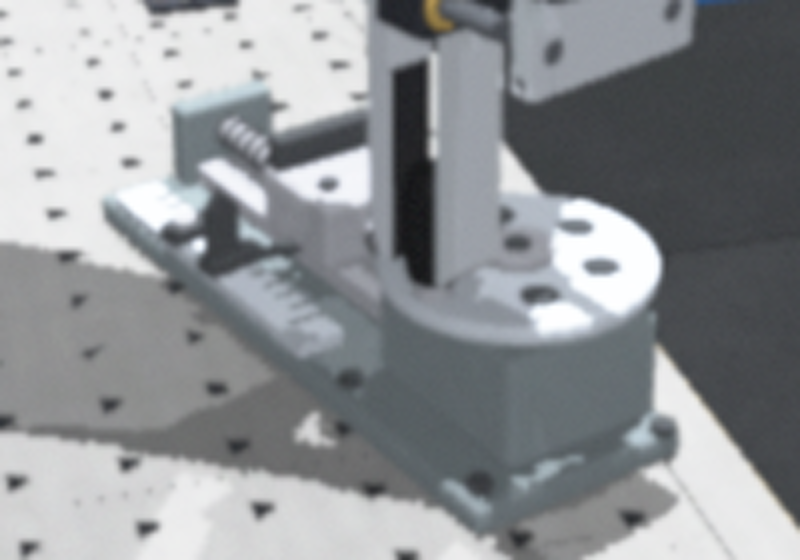

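View pics/w5.png

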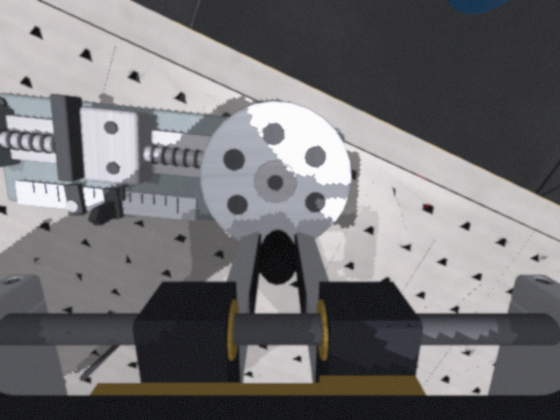

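Request:
carry_out --deltas '[[[-0.01, -0.35, 0], 0, 0], [[0.02, -0.35, 0], 0, 0], [[0.05, -0.34, 0], 0, 0], [[0.08, -0.34, 0], 0, 0], [[0.11, -0.33, 0], 0, 0], [[0.14, -0.32, 0], 0, 0], [[0.17, -0.31, 0], 0, 0], [[0.19, -0.29, 0], 0, 0], [[0.22, -0.27, 0], 0, 0], [[0.14, -0.15, 0], 0, 0], [[0, 0, 0], 0, 0], [[0, 0, 0], 0, 0], [[0, 0, 0], 0, 0]]'

```text
clock: 8.85
eef_pos: [480.0, -181.0, 103.5]
eef_rot: [-3.141, -0.0, 0.416]
wrist_force: [3.6, 0.9, 5.0]
finger_gap: 21.3
```

```bash
python3 - <<'E'
from h import *
L=shot("wrist","w6");crop(L,"w6c",0,150,200,260,4);M=shot("side","s6");crop(M,"s6c",220,205,320,305,6)
N=shot("scene","a6");crop(N,"a6c",240,165,340,265,6)
E
python3 -c "
import cv2,numpy as np
cv2.imwrite('pics/b6.png',cv2.resize(np.hstack([cv2.imread('pics/s6c.png'),cv2.imread('pics/a6c.png')]),(800,400)))"
```

```text
(no output)
```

View pics/w6c.png

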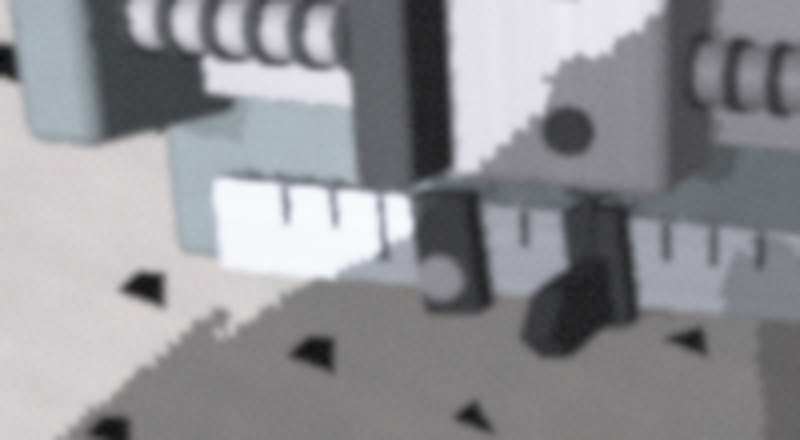

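View pics/b6.png

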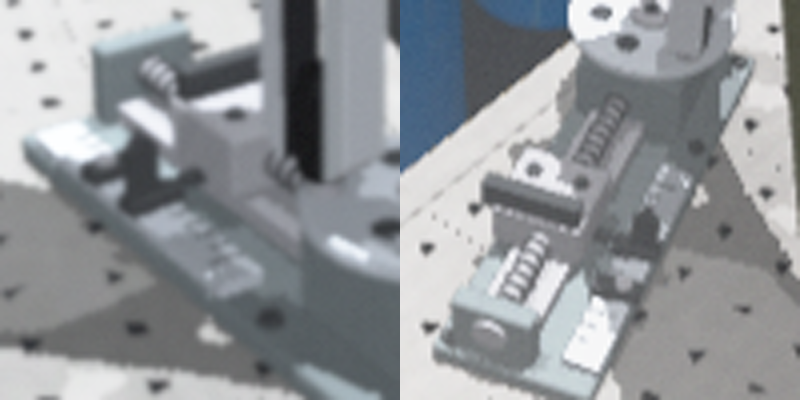

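The pointer has merged with the finned rider: wrist crop pointer root at (597,200), rider at about (600,260). Now I'll release and lift straight up.

Request:
carry_out --deltas '[[[0, 0, 0], 0, 0.3], [[0, 0, 0], 0, 0.4], [[0, 0, 0], 0, 0.5], [[0, 0, 0], 0, 0.5], [[0, 0, 0], 0, 0.5], [[0, 0, 0], 0, 0.5], [[0, 0, -1], 0, 0.5], [[0, 0, -1.5], 0, 0.5], [[0, 0, -2], 0, 0.5], [[0, 0, -2], 0, 0.5], [[0, 0, -2], 0, 0.5], [[0, 0, -2], 0, 0.5], [[-1.5, 0, -2], 0, 0.5], [[-2, 1, 0], 0, 0.5], [[-2, 1, 0], 0, 0.5], [[-2, 1, 0], 0, 0.5], [[-2, 1, 0], 0, 0.5], [[-2, 1, 0], 0, 0.5], [[0, 0, 0], 0, 0.5], [[0, 0, 0], 0, 0.5]]'

```text
clock: 10.67
eef_pos: [394.6, -273.8, 229.1]
eef_rot: [3.141, -0.0, 0.414]
wrist_force: [0.6, -0.1, 1.3]
finger_gap: 46.8
```

Run:
```python
from h import *
L=shot("wrist","w7");print(proj(L,(437,-81,18)));M=shot("side","s7")
```

```text
[140.40749743  86.67045932]
```

View pics/w7.png

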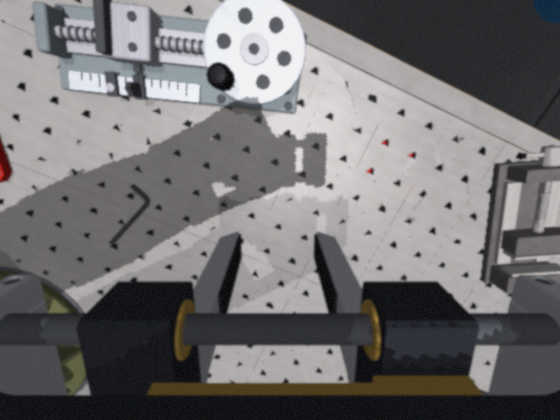

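The robot is clear, with the grip at (220,76) and the rider near (138,83). I'll check the carriage shift using the block's top hole and pointer.

Run:
```python
from h import *
crop(load("w7"),"w7c",60,0,220,115,5);crop(load("w1"),"w1d",177,0,337,115,5)
```

```text
(no output)
```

View pics/w7c.png

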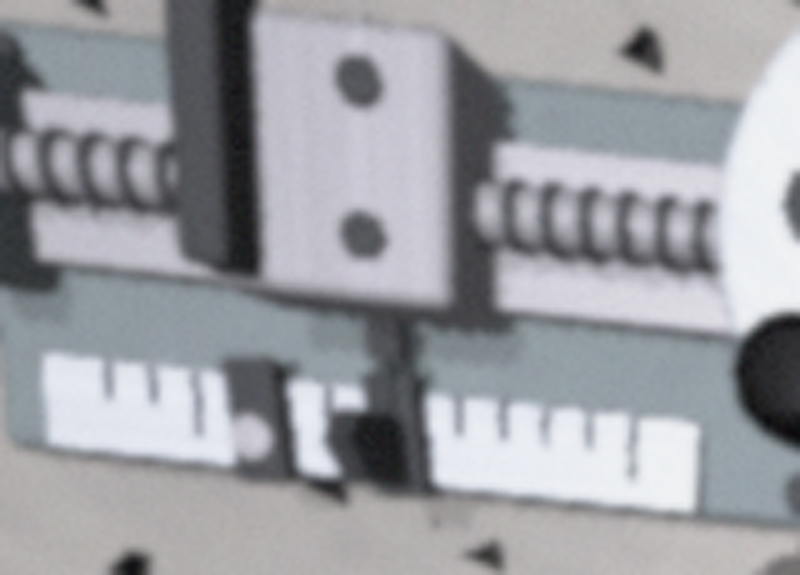

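View pics/w1d.png

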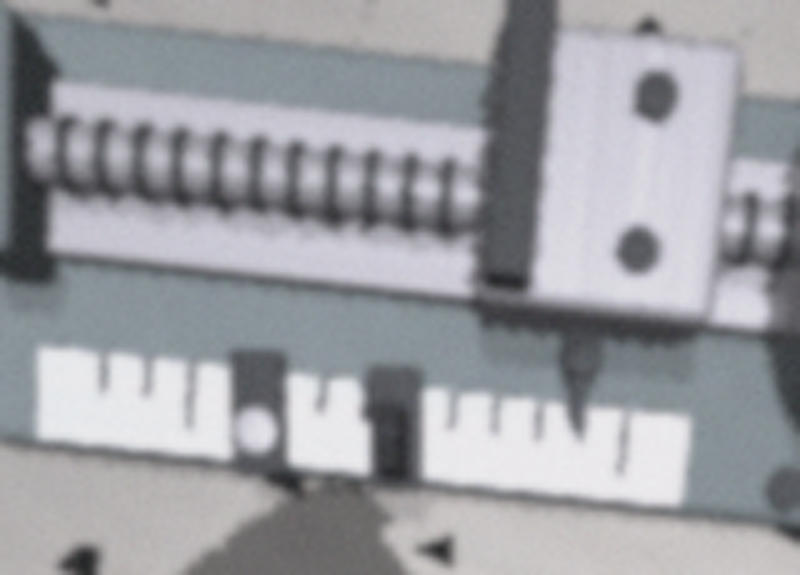

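Run:
```python
from h import *
A=load("w1");B=load("w7")
fa=lambda x,y:(177+(x+.5)/5-.5,(y+.5)/5-.5);fb=lambda x,y:(60+(x+.5)/5-.5,(y+.5)/5-.5)
d=np.array([-.3154,.949,0])
h=(onz(B,*fb(363,236),64)-onz(A,*fa(637,250),64))@d
k=(onz(B,*fb(360,80),64)-onz(A,*fa(656,96),64))@d
root=onz(B,*fb(388,335),20);T=onz(B,*fb(397,387),25);T0=onz(A,*fa(394,424),25)
bias=(T-T0)@d
print("shift",h,k,"view bias via rider",bias,"pointer stem to rider",(T-root)@d)
```

```text
shift 34.99288643718582 35.01202654748065 view bias via rider -1.6106934985986923 pointer stem to rider -3.9031178401260203
```

The hole check assumes a 64 mm top, but that may be the top of the blade. I'll get the real block height from depth, and the wheel angle from the grip position.

Run:
```python
from h import *
A=load("w1");B=load("w7")
fa=lambda x,y:(177+(x+.5)/5-.5,(y+.5)/5-.5);fb=lambda x,y:(60+(x+.5)/5-.5,(y+.5)/5-.5)
d=np.array([-.3154,.949,0]);n=np.array([.949,.3154,0])
ca,cb=cloud(A),cloud(B)
za=ca[35:45,297:303,2];zb=cb[28:42,122:128,2];print("block top z",np.median(za),np.median(zb))
print("blade top", np.median(ca[10:40,279:283,2]), np.median(cb[5:35,98:102,2]))
for z in(48,50,np.median(zb)):
    print(z,(onz(B,*fb(363,236),z)-onz(A,*fa(637,250),z))@d)
# wheel grip
def blk(L,c):
    m=(c[...,2]>85)&(c[...,2]<125)&(np.hypot(c[...,0]-516,c[...,1]+195)<60)&(L[1]>0);return c[m]
s=blk(B,cb);t=s[s[:,2]>112];g=(t.min(0)+t.max(0))/2;print(len(t),g,np.degrees(np.arctan2(g[1]+195.4,g[0]-516.4)))
W=onz(B,60+0+194-.0,49,74);print("hub w7",W)
# pointer stem and scale-plane rider base: ticks frame; rider depth heights
for u,v in((137,66),(139,68),(139,78),(140,80)):print((u,v),cb[v,u].round(1),cb[v,u]@d)
print("rider T from w1",(onz(A,*fa(394,424),25)@d),"ptr0",onz(A,*fa(578,433),18)@d)
```

```text
block top z 49.84015418134726 49.86033410188577
blade top 63.98906038423337 64.05672114176184
48 43.330666158038795
50 42.28844369293219
49.86033410188577 42.36122516124415
462 [ 480.07165043 -181.00859063  115.97376364] 158.38909572029527
hub w7 [ 517.31675623 -194.78308683   74.        ]
(137, 66) [456.9 -74.5  25.5] -214.84680557238025
(139, 68) [455.8 -77.5  26.2] -217.31531290155968
(139, 78) [445.8 -80.1  25.5] -216.6584038430954
(140, 80) [444.2 -81.5  24.7] -217.38759752053147
rider T from w1 -214.876435125305 ptr0 -256.7296023940109
```

The block top is really 50 mm, so the holes give a shift of 42.4 mm. The wheel turned about 189°, which is 42 mm, against 41.9 mm needed. The pointer stem and rider agree within 2–3 mm, so I'm signing off.

```bash
python3 -c "
from cell import workorder,manip
print(manip.read_state()['clock'],manip.read_state()['wrist_force']);print(workorder.sign_off())"
```

```text
10.7667 [-0.72307848 -0.68608623  0.28876244]
the job is handed in; nothing more can be done
None
```

The coupon stop is set to the tall rider and the job is handed in at 10.8 s. I held the crank grip at 20 N and turned the handwheel about 188° clockwise. Then I let go and lifted the gripper clear of the slide.

**Travel:** the pointer needed to move 41.9 mm.
- The wheel angle, read from where the grip ended up, gives 42 mm.
- The holes in the block's top give 42.4 mm, with up to 1.6 mm of disagreement between the two wrist views.

**Alignment:** the pointer's stem and the tall rider read within about 3 mm of each other along the scale. The tip itself is hidden by the rider, so I couldn't see it directly.

**Forces:** the readings taken at the end of each turn stayed under 10 N at the wrist. The gripper and fingers stayed above the carriage the whole time.

**Check that disagreed:** the hole check first gave only 35 mm, because I assumed the block's top was at 64 mm. Depth readings put it at 50 mm (64 mm is the blade's top), which resolved the difference. A rough stem-to-rider reading also came out 3.9 mm off. I put that down to viewing angle and relied on the depth readings.

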